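# Stage an LED module at the dry box, then crack its stuck lid and hold it ajar

### The arm

A 7-joint arm with a two-finger parallel gripper is mounted at the origin on the work surface; the furniture and walls round the work are solid. World frame = base frame: x ahead of the robot, y to its left, z up, the work surface at z = 0. Lengths are in m, angles in rad, forces in N, time in s.
With the tool pointing down it reaches from about 0.425 to 0.95 m from the base axis. Payload 16.7 kg.
Tool frame: the origin (TCP) lies between the finger pads; the fingertips stand ctrl.finger_overhang ahead of it and the grasp point (between the pads) lies 8 mm behind it (ctrl.finger_overhang is the distance from the TCP to the fingertips, in m); z points along the fingers, y is the line along which they close (so a half turn about z gives the same grasp; the last joint's range is limited). The gripper opens to 94 mm and grips with 3 to 60 N. Pads are 16 mm wide; open, the fingers measure 119 mm over their backs; the gripper's body (75 mm by 177 mm) begins 78 mm behind the grasp point.
Start: joints at [1.129, 0.426, 0.074, 1.606, -0.034, 1.111, -0.067], TCP at [0.195, -0.646, 0.216] pointing down, gripper open.
Joint ranges: [-2.85, 2.85], [-0.5, 2.14], [-1.23, 1.37], [0.21, 2.46], [-1.02, 4.16], [0.16, 2.05], [-2.73, 2.73]. Speed limits (rad/s): [1.89, 1.89, 2.39, 2.39, 3.01, 3.01, 3.01].

### API

Orientations are given as a unit quaternion [x, y, z, w].
In Python, from plant import ctrl, optics, workorder gives the robot as it stands. The module is installed in compiled form; this text tells all that it offers.
- The arm moves only by the shell command python3 -m jog 'ROWS' [OPENING]. ROWS is rows parted by semicolons, their numbers by spaces, 1 to 5 of them, each of 4 numbers: dx, dy, dz in m, then a turn about the tool's z in rad; each row is the pose to reach, as a shift and turn from the pose commanded when the command began, along the tool's axes at that moment; what a row does not reach only later rows make up. A row lasts 1/8 s, in which the tool goes at most 0.0625 m and 0.188 rad, less where a joint would pass 70% of its speed; a pose out of reach is approached as far as the arm can. OPENING is the opening from 0.0 (shut) to 1.0 (fully open), set as the command begins (- or left out keeps the last). The fingers move at their own pace and stop on an object; the grip force is fixed at half the most. Time passes only in rows, so rows that do not move let the fingers close. It prints the time, the measured TCP pose, the force, the opening and the grip force at its end.
- ctrl.observe(): the state, without advancing time (a new reading comes with each control period).
- optics.get_image(name): name is "scene" or "top" or "wrist"; returns the picture (420x560x3 uint8, red, green, blue); there is no depth.
- optics.get_calibration(name): a dict with "mtx" (3x3 intrinsics, pixels), "dist_coeffs" ([k1, k2, p1, p2, k3] as OpenCV has them; the pictures are not rectified), "R" (3x3) and "t" (3): a world point X has camera coordinates R X + t. Camera axes: x right, y down, z forward; pixel columns grow to the right and rows downward; lengths in m; the calibration is good to about 2 mm. A picture is of the moment at which its call begins: read the wrist's pose just before it. get_calibration takes no time and is no camera call; for the wrist camera it gives the pose at the moment of the call.
- workorder.job_done(): hands the job in; it is judged then, once.
The state is a dict: "time_s": time; "joints": joint angles; "qd": joint speeds; "effort": joint torques, N m; "eef_pos": TCP position; "eef_rot": TCP orientation; "force": force on the tool from outside, world axes, zero at the start; "wrist_torque": the same for the moment, N m; "width": opening from 0.0 (shut) to 1.0 (fully open); "gripper_force": force on a finger pad.
Only numpy, scipy, OpenCV 4.12 (cv2) and the standard library are available. Lean on these libraries where they do the work, as an engineer would, in place of code of your own. Each camera call takes 0.05 s, during which the arm holds its last target. There are 200 camera calls.

### The job

The spare LED module on the bench is to go into the clear dry box, which may stand open only briefly: so first lay the module flat, lenses up, on the box's loading ledge, between the two black guide rails and behind the two steel stop pins (touching them or a few millimetres clear), and let go of it. Then take the lid by its black handle, pull until its stuck rubber seal lets go, without flinging the lid wide open, and finish while still holding it by the handle, steady, its front edge about 3 cm open, so that a colleague can slip the module in. Leave the heat sink and the roll of tape where they are.

Things in the scene. Friction and masses are not known exactly. Their poses are not given: they have to be found in the camera images.
- led_module: spare LED module: white board 60 x 118 mm with ten clear lenses, 12 mm high (solid to grip over its lower 10 mm), 0.09 to 0.15 kg, lying lenses up on the bench. Origin: centre of its underside; x across the 60 mm width (grip across it, at the middle), y along the length, z up. Either way round is the same. Not the module seen inside the box
- dry_box: clear dry box, grey frame, black gasket, fixed to the bench: 190 x 190 mm, rim 66 mm high. Origin on the bench under its centre, z up, +x towards the lid's hinge, -x towards the opening side with the loading ledge: an aluminium plate from x -212 to -95 mm, 160 mm wide (y), its top 62 mm above the bench
- stage_seat (a point): where the origin of the seated module belongs: on the ledge's top face, 160 mm from the box centre towards -x of the box; axes as the box; the module's length lies along y. Guide rails run along x, inner faces at y = +-62 mm (3 mm play each side), upright for 6 mm, flared outwards up to 13 mm. The closed lid's front edge is 30 mm from the seated module
- stop_pins (a point): midway between the two steel stop pins on the ledge's top face (each 8 mm thick, 10 mm high, 42 mm either side of here along y of the box), 37.5 mm from the seat centre towards -x: their faces are 3.5 mm from a centred module; the fingers pass between them. There is no stop on the side of the box
- lid (a joint): opening angle of the lid, rad: 0 shut, grows as the front edge rises, 1.0 at most. Clear plate 200 x 200 x 10 mm, 0.4 kg. A rubber lip under it grips the rim: breaking free takes 14 to 23 N upward at the handle, falling to nothing by 0.04 rad; past 0.06 rad only weight (3 N). Let go, it drops back to 0.05 rad. Front edge, 204 mm from the hinge axis: 3 cm open at 0.15 rad
- lid_hinge (a point): middle of the lid's hinge axis (along y of the box), 104 mm from the box centre towards +x of the box, 70 mm above the bench; its axes turn with the lid and match the box's when shut
- lid_handle: black bridge handle on the lid: bar 104 mm long (along y of the box), 14 mm wide, 12 mm high, on a post at each end, 80 mm clear between them and 21 mm under the bar. Origin: middle of the bar, 178 mm from the hinge axis towards -x of the box, 107 mm above the bench when shut; axes turn with the lid and match the box's when shut. Pinch across the 14 mm from above
- heatsink: black finned heat sink, 50 x 100 x 28 mm, loose on the bench, to be left alone. Origin: centre of its underside, y along its length. It and the spare module may have swapped places
- tape_black: roll of black tape, 57 mm across, 19 mm high, lying loose on the bench, to be left alone. Origin: centre of its underside

How it is judged:
On the way, in this order (a step that is already met when the one before it is completed fails the run):
1. the LED module lies flat on the ledge between the rails, let go, with the lid still shut (x of led_module in the frame of stage_seat between -0.006 and 0.008 m and y of led_module in the frame of stage_seat between -0.005 and 0.005 m and z of led_module in the frame of stage_seat between -0.003 and 0.003 m and angle between the y axis of led_module and the y axis of dry_box, either way round below 0.12 rad and angle between led_module's own z axis and vertical below 0.06 rad and contact force between the fingers and led_module below 0.1 N and value of joint lid below 0.02 rad and linear speed of led_module below 0.02 m/s), for 0.2 s.
2. the lid is pulled free of its seal by the handle (value of joint lid above 0.06 rad and contact force between the fingers and lid_handle above 0.5 N), for 0.1 s.
At the end, for the whole second after the job is handed in: Module flat and let go on the ledge seat (5 mm along the ledge, -6 to +8 mm across, 3 mm in height, 0.12 rad); lid held still by its handle in the fingers, 0.09 to 0.23 rad open (front edge about 2 to 4.5 cm); heat sink and tape within 3 cm of their places (x of led_module in the frame of stage_seat between -0.006 and 0.008 m and y of led_module in the frame of stage_seat between -0.005 and 0.005 m and z of led_module in the frame of stage_seat between -0.003 and 0.003 m and angle between the y axis of led_module and the y axis of dry_box, either way round below 0.12 rad and angle between led_module's own z axis and vertical below 0.06 rad and contact force between the fingers and led_module below 0.1 N and value of joint lid between 0.09 and 0.23 rad and velocity of joint lid between -0.05 and 0.05 rad/s and contact force between the fingers and lid_handle above 0.5 N and distance of each of heatsink, tape_black from where it was at the start of the episode below 0.03 m); the arm keeps its last pose, push and grip.
It fails at once if the lid is flung wide open (more than 0.4 rad, 8 cm at its front edge) (value of joint lid above 0.4 rad).
It fails at once if heat sink or tape is pushed more than 3 cm (distance of any of heatsink, tape_black from where it was at the start of the episode above 0.03 m).
It also fails if it takes over 48 s, if anything falls off the work surface, if the arm or the gripper's body presses on something with over 40 N, if the wrist force passes 120 N, or if a joint passes its speed limit or range.

## Working session

There is one attempt and no reset: what is moved stays moved. The work goes in short steps, Python scripts to look and compute and a shell command to move; the robot and the scene stay as the last step left them, time stands still between calls to the robot, and variables do not carry over. Pictures are saved under pics/ and viewed, at most 12 in all, crops included, and the job is handed in when it is done.

```bash
mkdir -p pics; python3 - <<'E'
from plant import ctrl, optics
import cv2
for n in ("scene","top"):
    cv2.imwrite(f"pics/{n}0.png",optics.get_image(n)[:,:,::-1])
    c=optics.get_calibration(n); print(n,c["mtx"].round(1).tolist(),c["R"].round(3).tolist(),c["t"].round(3))
print(ctrl.observe(),ctrl.finger_overhang)
E
```

```text
scene [[534.3, 0.0, 283.8], [0.0, 534.3, 206.3], [0.0, 0.0, 1.0]] [[0.77, -0.638, -0.021], [-0.342, -0.384, -0.858], [0.539, 0.668, -0.513]] [-0.469  0.173  1.237]
top [[461.4, 0.0, 277.4], [0.0, 461.4, 206.6], [0.0, 0.0, 1.0]] [[0.015, -0.999, 0.034], [-0.982, -0.021, -0.188], [0.189, -0.031, -0.982]] [-0.204  0.436  1.186]
{'time_s': 0.1, 'joints': array([ 1.12850737,  0.42663397,  0.07384547,  1.6065323 , -0.0341083 ,
        1.1108087 , -0.06711632]), 'qd': array([ 0.00038292, -0.00078707, -0.00082704, -0.00237839,  0.00101375,
        0.00083457, -0.00021784]), 'effort': array([ 6.94627481e-03, -9.37472105e+01,  3.67647260e+00, -4.55041695e+01,
       -4.85892606e-02,  1.67920132e-02,  4.19124694e-05]), 'eef_pos': array([ 0.19469265, -0.64591439,  0.21587381]), 'eef_rot': array([ 9.89306538e-01,  1.45850124e-01, -1.14161953e-04, -5.50012535e-04]), 'force': array([-0.14966523, -0.07938765,  0.10236186]), 'wrist_torque': array([-0.05984875,  0.02461571, -0.03487862]), 'gripper_force': 0.0, 'width': 1.0004469682664836} 0.011
```

View pics/top0.png

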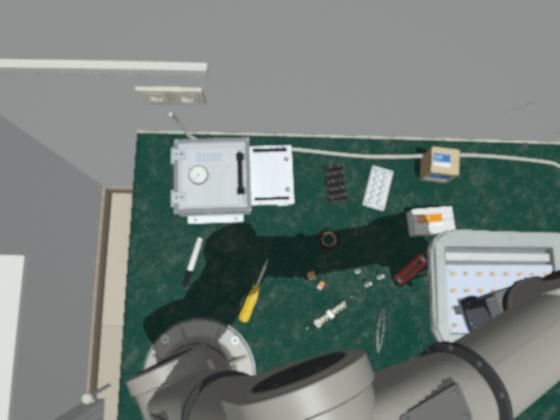

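View pics/scene0.png

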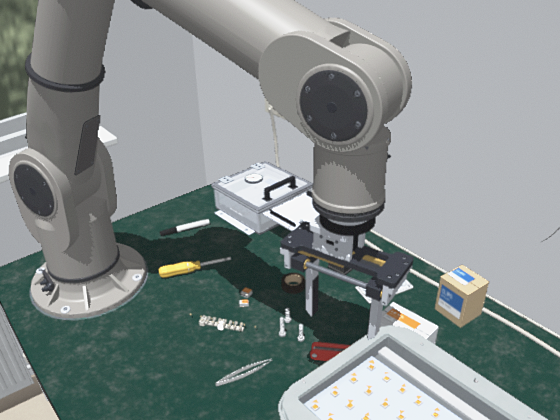

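The top view shows the box at about (212,177), its ledge at (271,175), the handle bar at (240,173), the heat sink at (336,183), the module at (378,188) and the tape at (329,240). The box's +x axis points along world +y.

```bash
cat > h.py <<'E'
import numpy as np, cv2
from plant import ctrl, optics
def ray(cal,px,z):
    px=np.array(px,float).reshape(-1,1,2); z=np.broadcast_to(z,len(px))
    n=cv2.undistortPoints(px,cal["mtx"],np.array(cal["dist_coeffs"])).reshape(-1,2)
    R=np.array(cal["R"]); o=-R.T@np.array(cal["t"]).ravel()
    d=np.c_[n,np.ones(len(n))]@R
    return o+d*((z-o[2])/d[:,2])[:,None]
def proj(cal,P):
    return cv2.projectPoints(np.array(P,float).reshape(-1,3),cv2.Rodrigues(np.array(cal["R"]))[0],np.array(cal["t"]),cal["mtx"],np.array(cal["dist_coeffs"]))[0].reshape(-1,2)
def rect(cal,mask,z):
    cs=cv2.findContours(mask.astype(np.uint8),cv2.RETR_EXTERNAL,cv2.CHAIN_APPROX_NONE)[0]
    c=max(cs,key=cv2.contourArea).reshape(-1,2)
    P=ray(cal,c,z)[:,:2]
    return cv2.minAreaRect((P*1000).astype(np.float32)), c.mean(0)
E
python3 - <<'E'
from h import *
im=optics.get_image("top"); c=optics.get_calibration("top")
hsv=cv2.cvtColor(im,cv2.COLOR_RGB2HSV)
m=np.zeros(im.shape[:2],bool); m[155:222,352:402]=1
w=m&(hsv[...,2]>110)&(hsv[...,1]<70)
print("module",rect(c,w,0.010))
m[:]=0; m[140:212,250:300]=1
w=m&(hsv[...,2]>110)&(hsv[...,1]<70); print("ledge",rect(c,w,0.062))
m[:]=0; m[140:210,232:248]=1
w=m&(hsv[...,2]<70); print("bar",rect(c,w,0.113))
for y,x in((149,270),(201,270)):
    m[:]=0; m[y-6:y+6,245:295]=1
    try: print("rail",rect(c,m&(hsv[...,2]<90),0.075))
    except Exception as e: print(e)
cv2.imwrite("pics/crop.png",cv2.resize(im[125:225,165:415,::-1],None,fx=3.2,fy=3.2,interpolation=cv2.INTER_CUBIC))
E
```

```text
module (((506.0596923828125, -476.75640869140625), (66.94055938720703, 124.49256134033203), 74.9809341430664), array([377.59166667, 187.55      ]))
ledge (((516.2116088867188, -187.67837524414062), (183.6211700439453, 132.28494262695312), 1.4929192066192627), array([271.7699115 , 175.10619469]))
bar (((512.9813232421875, -96.17189025878906), (102.7527847290039, 12.809027671813965), 1.8260794878005981), array([239.62195122, 172.98780488]))
rail (((602.057373046875, -178.43589782714844), (8.403928756713867, 117.65501403808594), 1.4846504926681519), array([272.47826087, 143.20652174]))
rail (((437.1534118652344, -231.90003967285156), (2.6543233394622803, 13.081615447998047), 1.2100785970687866), array([291.72727273, 205.72727273]))
```

View pics/crop.png

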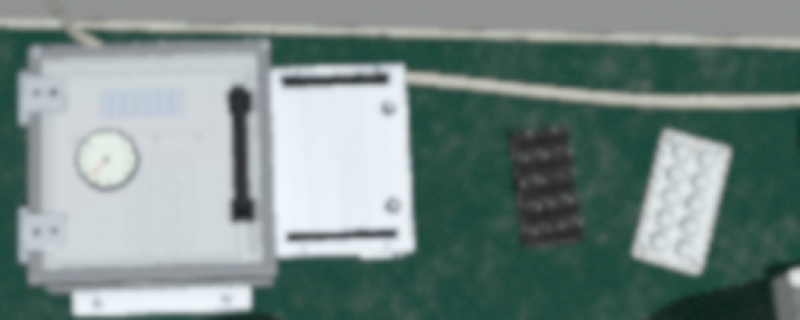

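The crop shows the rails at about (335,78) and (342,237), the pins at (388,107) and (392,204), and the module clearly separate from the heat sink. I'll move above the module now.

```bash
python3 -m jog '0.06 -0.012 0 0.11; 0.12 -0.025 0 0.22; 0.18 -0.037 0 0.33; 0.24 -0.05 0 0.44; 0.295 -0.061 0 0.555'
cat >> h.py <<'E'
def to(P,yawclose=None):
    s=ctrl.observe()
    from scipy.spatial.transform import Rotation as Ro
    R=Ro.from_quat(s["eef_rot"]).as_matrix()
    d=R.T@(np.array(P)-s["eef_pos"]); a=np.degrees(np.arctan2(R[1,1],R[0,1]))
    t=None if yawclose is None else -np.radians((yawclose-a+90)%180-90)
    print("at",s["eef_pos"].round(4),"close-ang",round(a,2),"-> rows",d.round(4),"turn",t, "F",s["force"].round(1),"w",round(s["width"],3))
E
python3 -c "
from h import *
to([.506,-.477,.12],75)
im=optics.get_image('wrist'); cv2.imwrite('pics/w0.png',im[:,:,::-1])"
```

```text
time_s: 0.78
eef_pos: [0.4614, -0.5012, 0.2163]
eef_rot: [0.991, -0.132, -0.0, -0.0]
force: [-0.0, -1.4, -0.5]
width: 0.998
gripper_force: 0.0
at [ 0.4614 -0.5012  0.2163] close-ang -105.21 -> rows [ 0.0367 -0.035   0.0963] turn -0.0036113144099231887 F [-0.  -1.4 -0.5] w 0.998
```

View pics/w0.png

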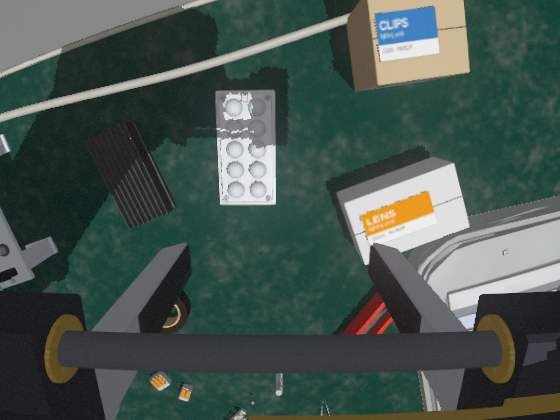

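The wrist view shows the module at columns 218–275 and rows 90–204, with its top end in shadow. The neighbouring objects are clear of the grasp.

```bash
python3 - <<'E'
from h import *
c=optics.get_calibration("wrist"); im=optics.get_image("wrist")
h=cv2.cvtColor(im,cv2.COLOR_RGB2HSV); m=np.zeros(im.shape[:2],bool); m[80:215,205:290]=1
w=m&(h[...,1]<80)&(h[...,2]>75)
w=cv2.morphologyEx(w.astype(np.uint8),cv2.MORPH_CLOSE,np.ones((9,9)))
r,_=rect(c,w,0.011); print(r, _)
print(ray(c,[[216,91],[274,91],[275,205],[220,205]],.011)[:,:2].mean(0))
E
```

```text
((509.24951171875, -469.760009765625), (87.66727447509766, 120.48835754394531), 74.92110443115234) [248.05134474 159.66259169]
[ 0.51560429 -0.47200917]
```

```bash
python3 - <<'E'
from h import *
c=optics.get_calibration("wrist"); im=optics.get_image("wrist")
for r in (110,150,190): print(r,[tuple(int(v) for v in p) for p in im[r,206:226:2]],[tuple(int(v) for v in p) for p in im[r,266:286:2]])
print([tuple(int(v) for v in p) for p in im[82:98:2,230]],[tuple(int(v) for v in p) for p in im[196:214:2,240]])
for p in ray(c,[[216,91],[274,91],[275,205],[220,205]],.011): print(p.round(4))
ct=optics.get_calibration("top")
print(proj(ct,[[.5156,-.472,.011],[.506,-.4768,.011]]), proj(c,[[.506,-.4768,.011]]))
E
```

```text
110 [(35, 47, 47), (35, 48, 47), (32, 47, 46), (34, 48, 45), (32, 45, 42), (33, 46, 46), (38, 53, 50), (38, 52, 49), (110, 114, 112), (126, 125, 126)] [(125, 131, 134), (119, 124, 129), (118, 121, 123), (128, 129, 134), (136, 138, 141), (135, 139, 143), (127, 125, 127), (124, 124, 124), (39, 51, 49), (40, 49, 47)]
150 [(53, 81, 73), (55, 85, 77), (53, 82, 75), (60, 86, 79), (63, 87, 79), (56, 84, 77), (59, 86, 79), (55, 81, 76), (53, 78, 72), (222, 221, 221)] [(207, 213, 218), (197, 203, 208), (180, 185, 190), (228, 230, 234), (231, 234, 239), (228, 232, 236), (230, 230, 231), (230, 229, 231), (60, 87, 79), (62, 87, 82)]
190 [(57, 84, 76), (53, 82, 75), (55, 85, 76), (50, 79, 71), (55, 83, 77), (59, 86, 78), (61, 86, 80), (62, 85, 78), (53, 84, 76), (179, 181, 182)] [(202, 208, 214), (193, 199, 203), (173, 176, 181), (232, 235, 240), (236, 238, 243), (233, 236, 241), (234, 233, 233), (228, 228, 228), (58, 84, 79), (60, 87, 80)]
[(36, 49, 44), (37, 50, 47), (42, 50, 46), (36, 48, 41), (39, 49, 46), (33, 49, 44), (188, 190, 189), (217, 217, 217)] [(220, 226, 231), (215, 221, 226), (207, 211, 214), (225, 228, 232), (223, 225, 228), (224, 223, 222), (144, 153, 151), (51, 82, 74), (58, 84, 79)]
[ 0.575  -0.4607  0.011 ]
[ 0.5603 -0.5153  0.011 ]
[ 0.4496 -0.487   0.011 ]
[ 0.4642 -0.4314  0.011 ]
[[376.00090768 184.10319969]
 [377.79190015 187.48695816]] [[250.8845938  154.96072187]]
```

```bash
cat >> h.py <<'E'
def module(z=.010,box=(60,230,190,310)):
    c=optics.get_calibration("wrist"); im=optics.get_image("wrist")
    m=np.zeros(im.shape[:2],bool); m[box[0]:box[1],box[2]:box[3]]=1
    w=cv2.morphologyEx((m&(im[...,0]>95)).astype(np.uint8),cv2.MORPH_OPEN,np.ones((3,3)))
    return rect(c,w,z)
E
python3 - <<'E'
from h import *
for i in range(2): s=module(); print(s)
(r,_)=s
to([r[0][0]/1e3,r[0][1]/1e3,.1],75)
E
```

```text
(((508.06658935546875, -477.8978271484375), (58.601524353027344, 114.86858367919922), 75.20531463623047), array([248.14792899, 147.66272189]))
(((507.7420654296875, -477.6016540527344), (58.21729278564453, 115.71065521240234), 74.97858428955078), array([245.57817109, 145.96165192]))
at [ 0.4592 -0.5028  0.2161] close-ang -104.97 -> rows [ 0.0405 -0.0369  0.1161] turn 0.00047367441115876317 F [-1.2 -0.2  0.1] w 1.0
```

```bash
python3 -m jog '0.03 -0.027 0.02 0; 0.041 -0.037 0.06 0; 0.041 -0.037 0.12 0; 0.041 -0.037 0.165 0; 0.041 -0.037 0.165 0'; python3 -c "
from h import *
to([.5078,-.4777,.0135],75)"
```

```text
time_s: 1.65
eef_pos: [0.5056, -0.4774, 0.0484]
eef_rot: [0.991, -0.132, -0.003, -0.001]
force: [0.3, 0.2, 0.8]
width: 1.001
gripper_force: 0.0
at [ 0.5056 -0.4774  0.0484] close-ang -105.11 -> rows [ 0.0024 -0.0002  0.0349] turn -0.001992139367766602 F [0.3 0.2 0.8] w 1.001
```

```bash
python3 -m jog '0.002 0 0.02 0; 0.002 0 0.037 0; 0.002 0 0.037 0;0.002 0 0.037 0'; python3 -m jog '0 0 0 0;0 0 0 0;0 0 0 0;0 0 0 0;0 0 0 0' 0
```

```text
time_s: 2.15
eef_pos: [0.511, -0.4784, 0.0151]
eef_rot: [0.991, -0.131, 0.0, 0.0]
force: [0.5, -0.2, 0.2]
width: 0.997
gripper_force: 0.0
time_s: 2.78
eef_pos: [0.5108, -0.4781, 0.0146]
eef_rot: [0.991, -0.131, 0.0, 0.0]
force: [-0.3, 0.8, 1.6]
width: 0.632
gripper_force: 30.0
```

```bash
python3 -m jog '0 0 -0.05 0; 0 0 -0.1 0; -0.02 -0.04 -0.13 -0.05; -0.04 -0.08 -0.16 -0.1; -0.06 -0.13 -0.16 -0.15'; python3 -m jog '-0.02 -0.06 0 -0.06;-0.045 -0.11 0 -0.14; -0.045 -0.11 0 -0.14; -0.045 -0.11 0 -0.14;-0.045 -0.11 0 -0.14'; python3 - <<'E'
from h import *
to([.5153,-.182,.13],91.5)
im=optics.get_image('wrist'); cv2.imwrite('pics/w1.png',im[:,:,::-1])
E
```

```text
time_s: 3.4
eef_pos: [0.4869, -0.3368, 0.1768]
eef_rot: [0.998, -0.056, 0.002, 0.001]
force: [0.9, 0.4, -1.4]
width: 0.631
gripper_force: 30.0
time_s: 4.03
eef_pos: [0.4543, -0.2237, 0.1744]
eef_rot: [1.0, 0.013, -0.0, 0.0]
force: [0.1, 0.5, -1.9]
width: 0.632
gripper_force: 30.0
at [ 0.4543 -0.2237  0.1744] close-ang -88.51 -> rows [ 0.0621 -0.0401  0.0444] turn -0.00014646699649386425 F [ 0.1  0.5 -1.9] w 0.632
```

View pics/w1.png

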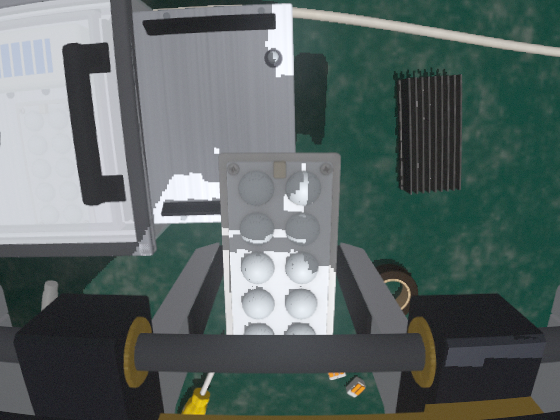

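The wrist view shows the handle at columns 65–125 and rows 45–200, the rear rail band at rows 15–35, and the rear pin at (273,58). The near rail is at about (190,208), and the held module's far edge is at row 153, columns 221–340.

```bash
python3 - <<'E'
from h import *
s=ctrl.observe(); c=optics.get_calibration("wrist"); im=optics.get_image("wrist")
cv2.imwrite("pics/w2.png",im[:,:,::-1])
R=np.array(c["R"]); print("tcp",s["eef_pos"].round(4),"cam",(-R.T@np.array(c["t"])).round(4))
g=im[...,0].astype(int)
def band(cols,r0,r1,th=70):
    o=[]
    for x in cols:
        d=np.where(g[r0:r1,x]<th)[0]+r0
        o.append((x,d.min(),d.max()+1) if len(d) else (x,-1,-1))
    return np.array(o)
b=band(range(160,265,15),8,50); print(b.tolist())
print("rear base in z.062",ray(c,b[:,[0,2]],.062)[:,:2].round(4).tolist())
print("rear top outer z.075",ray(c,b[:,[0,1]],.075)[:,:2].round(4).tolist())
n=band(range(170,218,10),190,225); print(n.tolist())
print("near up edge .075",ray(c,n[:,[0,1]],.075)[:,:2].round(4).tolist()," .062",ray(c,n[:,[0,1]],.062)[:,:2].round(4).tolist())
print("near lo edge .075",ray(c,n[:,[0,2]],.075)[:,:2].round(4).tolist())
bb=[]
for y in range(80,176,15):
    d=np.where(g[y,50:115]<60)[0]+50; bb.append((d.min(),y,d.max()+1))
bb=np.array(bb); print(bb.tolist())
print("bar L",ray(c,bb[:,[0,1]],.113)[:,:2].round(4).tolist(),"R .113",ray(c,bb[:,[2,1]],.113)[:,:2].round(4).tolist())
P=g[44:74,258:290]; k=np.argwhere(P<75); print("pin",k.mean(0)+[44,258],k.min(0)+[44,258],k.max(0)+[44,258]); print(ray(c,[[k[:,1].mean()+258,k[:,0].mean()+44]],.068))
z=s["eef_pos"][2]-.0046
for x in (240,280,320): print(x,g[140:165,x].tolist())
print("far edge r153/154",ray(c,[[221,154],[340,154]],z).round(4))
E
```

```text
tcp [ 0.4542 -0.2236  0.1743] cam [ 0.5292 -0.2211  0.3412]
[[160, 19, 35], [175, 18, 34], [190, 17, 33], [205, 16, 32], [220, 15, 31], [235, 15, 30], [250, 14, 30]]
rear base in z.062 [[0.5827, -0.1336], [0.5833, -0.1446], [0.584, -0.1556], [0.5847, -0.1664], [0.5855, -0.1772], [0.5863, -0.1879], [0.5864, -0.1986]]
rear top outer z.075 [[0.5907, -0.1379], [0.5913, -0.1483], [0.5919, -0.1587], [0.5926, -0.169], [0.5933, -0.1792], [0.5934, -0.1893], [0.5942, -0.1994]]
[[170, 203, 215], [180, 204, 225], [190, 205, 225], [200, 202, 225], [210, 204, 225]]
near up edge .075 [[0.4614, -0.1406], [0.4608, -0.1482], [0.4603, -0.1557], [0.4628, -0.1634], [0.4614, -0.1709]]  .062 [[0.4581, -0.1366], [0.4575, -0.1446], [0.4569, -0.1526], [0.4595, -0.1606], [0.4581, -0.1684]]
near lo edge .075 [[0.452, -0.1401], [0.4443, -0.1474], [0.4445, -0.1552], [0.4448, -0.1628], [0.445, -0.1705]]
[[66, 80, 90], [68, 95, 91], [70, 110, 93], [72, 125, 95], [74, 140, 97], [76, 155, 99], [78, 170, 101]]
bar L [[0.5476, -0.0891], [0.5385, -0.0898], [0.5294, -0.0904], [0.5201, -0.0909], [0.5107, -0.0914], [0.5012, -0.0918], [0.4915, -0.0922]] R .113 [[0.5473, -0.1049], [0.5383, -0.105], [0.5293, -0.1056], [0.5201, -0.1062], [0.5108, -0.1068], [0.5013, -0.1073], [0.4917, -0.1078]]
pin [ 64.16666667 270.33333333] [ 62 268] [ 66 273]
[[ 0.56245971 -0.21369875  0.068     ]]
240 [137, 140, 138, 138, 139, 137, 139, 137, 137, 138, 137, 139, 131, 126, 132, 132, 130, 131, 130, 130, 130, 130, 135, 140, 140]
280 [142, 142, 141, 142, 143, 142, 143, 142, 139, 141, 142, 140, 130, 124, 131, 130, 131, 130, 127, 127, 123, 116, 126, 133, 134]
320 [37, 37, 33, 33, 35, 40, 38, 41, 41, 43, 44, 44, 73, 116, 130, 133, 130, 132, 129, 128, 126, 126, 134, 136, 131]
far edge r153/154 [[ 0.5097 -0.1943  0.1697]
 [ 0.5111 -0.2497  0.1697]]
```

```bash
python3 - <<'E'
from h import *
c=optics.get_calibration("top"); im=optics.get_image("top")
g=im.min(2).astype(float)
# subpixel dark bands on top view: rails
for nm,r0,r1,bg in (("rear",144,155,1),("near",193,204,1)):
    pts=[]
    for x in range(258,284,2):
        w=np.clip(200-g[r0:r1,x],0,None); w[w<40]=0
        if w.sum()>0: pts.append((x,(w*np.arange(r0,r1)).sum()/w.sum()))
    p=ray(c,np.array(pts),.069)[:,:2]; k=np.polyfit(p[:,1],p[:,0],1)
    print(nm,p.mean(0).round(4),"ang",np.degrees(-np.arctan(k[0])).round(2), len(pts))
print("pins",ray(c,[[286.0,158.2],[287.2,188.5]],.070).round(4))
hc=optics.get_calibration("wrist"); w=cv2.imread("pics/w2.png")
print("handle ends wrist", ray(hc,[[77,45],[93,205]],.113).round(4))
cv2.imwrite("pics/z.png",np.hstack([cv2.resize(w[0:240,50:300],None,fx=2.2,fy=2.2,interpolation=cv2.INTER_CUBIC),cv2.resize(im[140:212,255:295,::-1],(240,528),interpolation=cv2.INTER_CUBIC)]))
E
```

```text
rear [ 0.5892 -0.1733] ang -0.84 13
near [ 0.4573 -0.1756] ang 1.1 13
pins [[ 0.5664 -0.2164  0.07  ]
 [ 0.4835 -0.2205  0.07  ]]
handle ends wrist [[ 0.568  -0.0974  0.113 ]
 [ 0.4683 -0.0998  0.113 ]]
```

View pics/z.png

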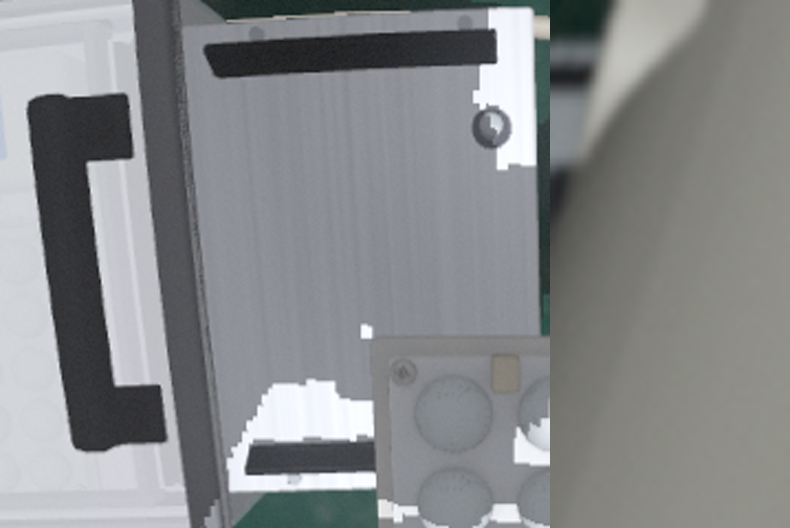

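Both views agree on a seat at about (0.5225, -0.183) with a box yaw of about 2.8°. I'll hover low over it and check the gaps.

```bash
python3 -m jog '0.03 -0.018 0 -0.023; 0.06 -0.035 0 -0.023; 0.071 -0.04 0.03 -0.023; 0.071 -0.04 0.065 -0.023; 0.071 -0.04 0.072 -0.023';python3 -m jog '0 0 0 0;0 0 0 0;0 0 0 0'; python3 - <<'E'
from h import *
to([.5245,-.182,.0767],92.8)
im=optics.get_image('wrist'); cv2.imwrite('pics/w3.png',im[:,:,::-1])
E
```

```text
time_s: 4.8
eef_pos: [0.5228, -0.1806, 0.1004]
eef_rot: [1.0, 0.025, -0.002, -0.001]
force: [-0.1, -0.7, -0.9]
width: 0.636
gripper_force: 30.0
time_s: 5.18
eef_pos: [0.5245, -0.181, 0.1036]
eef_rot: [1.0, 0.025, 0.001, 0.0]
force: [0.6, -0.3, -1.4]
width: 0.631
gripper_force: 30.0
at [ 0.5245 -0.181   0.1036] close-ang -87.11 -> rows [-0.0001  0.001   0.0269] turn 0.0015482442036203093 F [ 0.6 -0.3 -1.4] w 0.631
```

View pics/w3.png

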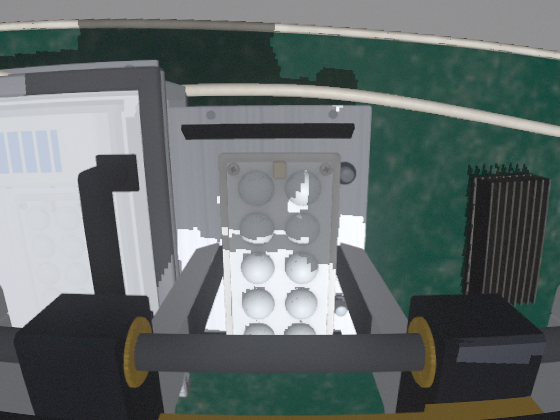

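The view shows the rear rail base at row ~138, both pins at (345,173) and (340,310), and the module's far edge at row ~153. The module is parallel to the rail.

```bash
python3 - <<'E'
from h import *
c=optics.get_calibration("wrist"); im=cv2.imread("pics/w3.png")[...,2].astype(int)
s=ctrl.observe()
b=np.array([(x,120+np.where(im[120:146,x]<60)[0].max()+1) for x in range(200,345,12)]); print(b[:,1])
p=ray(c,b,.062)[:,:2]; k=np.polyfit(p[:,1],p[:,0],1); print("rail",p.mean(0).round(4),"ang",np.degrees(-np.arctan(k[0])))
print("rail x at y=-.182",np.polyval(k,-.182)-0.062)
print("pins",ray(c,[[345,173],[340.5,310]],.071).round(4))
print("far",ray(c,[[221,152.5],[340,152.5]],s["eef_pos"][2]-.0046).round(4), s["eef_pos"].round(4))
print("sides",ray(c,[[222,180],[338,180]],s["eef_pos"][2]-.0046).round(4))
print([int(v) for v in im[160:190,345]],[int(v) for v in im[173,330:362]])
E
```

```text
[139 139 139 138 138 138 138 138 138 138 138 138 138]
rail [ 0.5851 -0.1731] ang 3.25646329418431
rail x at y=-.182 0.5236132856826232
pins [[ 0.569  -0.214   0.071 ]
 [ 0.4851 -0.2197  0.071 ]]
far [[ 0.5798 -0.1503  0.0988]
 [ 0.5827 -0.2056  0.0988]] [ 0.5244 -0.1809  0.1034]
sides [[ 0.5669 -0.151   0.0988]
 [ 0.5697 -0.2058  0.0988]]
[146, 124, 78, 69, 67, 66, 80, 95, 98, 103, 117, 124, 121, 118, 119, 114, 111, 112, 112, 112, 111, 103, 83, 69, 108, 140, 147, 147, 145, 144] [123, 131, 135, 129, 129, 130, 131, 133, 134, 130, 113, 104, 110, 117, 118, 118, 120, 116, 116, 114, 114, 108, 109, 91, 70, 73, 126, 145, 142, 139, 142, 142]
```

```bash
python3 -m jog '0.002 0 0.01 0; 0.002 0 0.02 0; 0.002 0 0.026 0; 0.002 0 0.027 0;0.002 0 0.027 0';python3 -m jog '0 0 0 0;0 0 0 0'; python3 -c "
from h import *
to([.526,-.181,.0766],92.9)"
```

```text
time_s: 5.85
eef_pos: [0.5259, -0.1804, 0.0756]
eef_rot: [1.0, 0.025, -0.0, -0.0]
force: [-4.7, 2.9, 11.7]
width: 0.633
gripper_force: 30.0
time_s: 6.1
eef_pos: [0.5259, -0.1804, 0.0756]
eef_rot: [1.0, 0.025, -0.0, -0.0]
force: [-4.3, 2.3, 11.0]
width: 0.636
gripper_force: 30.0
at [ 0.5259 -0.1804  0.0756] close-ang -87.08 -> rows [ 0.0001  0.0006 -0.001 ] turn 0.00037324382240594813 F [-4.3  2.3 11. ] w 0.636
```

```bash
python3 -m jog '0 0 -0.001 0;0 0 -0.001 0;0 0 -0.001 0;0 0 -0.001 0' 0.74; python3 - <<'E'
from h import *
to([.526,-.181,.0766],92.9)
im=optics.get_image('wrist'); cv2.imwrite('pics/w4.png',im[:,:,::-1])
E
```

```text
time_s: 6.6
eef_pos: [0.526, -0.1806, 0.0764]
eef_rot: [1.0, 0.025, -0.0, -0.0]
force: [0.5, -0.2, -0.5]
width: 0.742
gripper_force: 0.0
at [ 0.526  -0.1806  0.0764] close-ang -87.09 -> rows [-0.      0.0004 -0.0002] turn 0.0001030610305177015 F [ 0.5 -0.2 -0.5] w 0.742
```

View pics/w4.png

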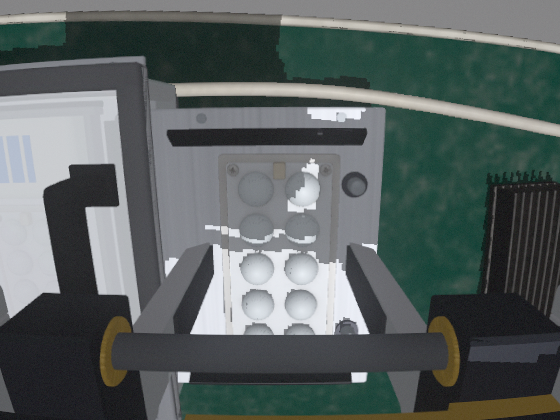

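The module lies flat and released between the rails, behind the pins at (355,184) and (345,330). The rail base is at row ~145 and the far edge at row ~154.

```bash
python3 - <<'E'
from h import *
c=optics.get_calibration("wrist"); im=cv2.imread("pics/w4.png")[...,2].astype(int)
for x in (235,260,300,325): print(x,im[138:160,x].tolist())
for r in (372,376,380): print(r,im[365:390,[230,280,330]].T.tolist()) if r==372 else 0
print("rail",ray(c,[[280,145]],.062).round(4),"far",ray(c,[[280,153.5]],.0715).round(4))
print("near rail edge",ray(c,[[280,374]],.062).round(4),ray(c,[[280,382]],.075).round(4))
print("pin",ray(c,[[355,184]],.071).round(4),"side",ray(c,[[339,184],[220,184]],.0715).round(4))
E
```

```text
235 [32, 33, 31, 30, 33, 34, 36, 74, 116, 130, 129, 131, 132, 131, 130, 121, 114, 122, 120, 120, 120, 118]
260 [37, 36, 37, 40, 36, 37, 38, 93, 124, 124, 123, 124, 124, 124, 125, 115, 114, 122, 124, 123, 121, 122]
300 [36, 42, 45, 37, 47, 43, 45, 101, 133, 132, 134, 132, 132, 132, 134, 120, 118, 126, 125, 127, 126, 125]
325 [43, 44, 45, 44, 43, 42, 53, 99, 134, 133, 135, 133, 135, 135, 135, 122, 116, 125, 126, 124, 126, 122]
372 [[63, 63, 59, 58, 62, 58, 62, 54, 46, 35, 39, 32, 36, 39, 31, 36, 36, 48, 61, 42, 43, 40, 39, 35, 40], [64, 61, 63, 65, 63, 61, 61, 60, 48, 36, 33, 38, 39, 37, 32, 32, 35, 39, 76, 51, 43, 35, 45, 37, 39], [68, 65, 66, 63, 62, 63, 61, 56, 47, 37, 41, 41, 38, 37, 29, 36, 38, 63, 69, 46, 35, 34, 38, 32, 35]]
rail [[ 0.5853 -0.1773  0.062 ]] far [[ 0.5822 -0.1774  0.0715]]
near rail edge [[ 0.4522 -0.1841  0.062 ]] [[ 0.4574 -0.1838  0.075 ]]
pin [[ 0.5696 -0.2139  0.071 ]] side [[ 0.5693 -0.2061  0.0715]
 [ 0.5664 -0.1497  0.0715]]
```

The gaps are about 3 mm to the rail and 4 mm to the pin, so the module is centred. Next is the handle.

```bash
python3 -m jog '0 0 -0.03 0; 0 0 -0.075 0; -0.002 -0.04 -0.075 0; -0.0035 -0.085 -0.075 0; -0.0035 -0.085 -0.075 0'; python3 -m jog '0 0 0 0;0 0 0 0' 0.5; python3 - <<'E'
from h import *
to([.518,-.096,.100],92.9)
c=optics.get_calibration("wrist"); im=optics.get_image('wrist'); cv2.imwrite('pics/w5.png',im[:,:,::-1])
E
```

```text
time_s: 7.28
eef_pos: [0.5182, -0.0927, 0.1518]
eef_rot: [1.0, 0.028, 0.0, -0.0]
force: [0.1, -0.5, 0.2]
width: 0.738
gripper_force: 0.0
time_s: 7.52
eef_pos: [0.5182, -0.097, 0.1514]
eef_rot: [1.0, 0.025, -0.0, 0.0]
force: [-0.5, -0.7, -1.2]
width: 0.562
gripper_force: 0.0
at [ 0.5182 -0.097   0.1514] close-ang -87.18 -> rows [-0.0001 -0.001   0.0514] turn -0.0013302377594494714 F [-0.5 -0.7 -1.2] w 0.562
```

View pics/w5.png

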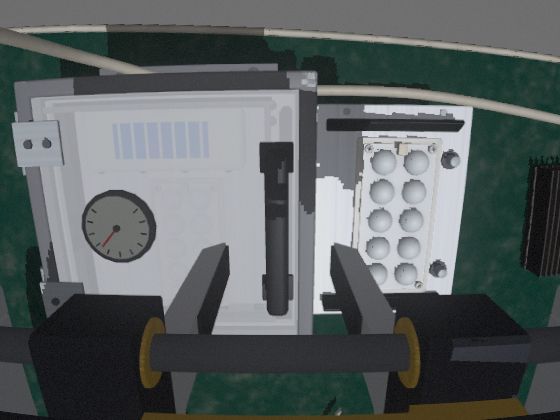

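The bar sits at columns 266–291, between the fingers at 228 and 332. Its ends are at rows ~147 and ~313, and the module is still seated.

```bash
python3 - <<'E'
from h import *
c=optics.get_calibration("wrist")
p=ray(c,[[277,147],[277,313]],.113); print(p.round(4),p.mean(0).round(4)); print(ray(c,[[266,230],[289,230]],.113).round(4))
E
python3 -m jog '0 0 0.02 0; 0 0 0.04 0; 0 0 0.05 0; 0 0 0.05 0; 0 0 0.05 0'; python3 -m jog '0 0 0 0;0 0 0 0;0 0 0 0;0 0 0 0;0 0 0 0' 0
```

```text
[[ 0.5743 -0.0922  0.113 ]
 [ 0.4713 -0.0971  0.113 ]] [ 0.5228 -0.0946  0.113 ]
[[ 0.5258 -0.0881  0.113 ]
 [ 0.5265 -0.1015  0.113 ]]
time_s: 8.2
eef_pos: [0.5185, -0.0961, 0.102]
eef_rot: [1.0, 0.025, 0.0, 0.0]
force: [0.8, -0.5, 0.4]
width: 0.497
gripper_force: 0.0
time_s: 8.82
eef_pos: [0.5182, -0.0953, 0.1016]
eef_rot: [1.0, 0.026, 0.0, -0.0]
force: [-1.4, 5.3, 4.1]
width: 0.148
gripper_force: 30.0
```

```bash
python3 -m jog '0 0 -0.002 0; 0 -0.0005 -0.004 0; 0 -0.001 -0.006 0; 0 -0.0015 -0.008 0;0 -0.0015 -0.008 0'
```

```text
time_s: 9.45
eef_pos: [0.5181, -0.0936, 0.1092]
eef_rot: [1.0, 0.026, -0.0, -0.0]
force: [1.9, 6.6, -4.8]
width: 0.146
gripper_force: 30.0
```

```bash
python3 -m jog '0 -0.001 -0.003 0; 0 -0.002 -0.006 0; 0 -0.003 -0.01 0; 0 -0.004 -0.014 0;0 -0.006 -0.019 0'; python3 -m jog '0 0 0 0;0 0 0 0;0 0 0 0;0 0 0 0'; python3 - <<'E'
from h import *
to([.518,-.096,.128],92.9)
cv2.imwrite('pics/s6.png',optics.get_image('scene')[100:300,180:420,::-1].repeat(2,0).repeat(2,1))
cv2.imwrite('pics/w6.png',optics.get_image('wrist')[:,:,::-1])
E
```

```text
time_s: 10.07
eef_pos: [0.5178, -0.0879, 0.1284]
eef_rot: [1.0, 0.026, -0.0, -0.0]
force: [1.8, 4.0, -6.5]
width: 0.151
gripper_force: 30.0
time_s: 10.58
eef_pos: [0.5177, -0.088, 0.1283]
eef_rot: [1.0, 0.026, -0.0, -0.0]
force: [2.0, 5.6, -6.9]
width: 0.155
gripper_force: 30.0
at [ 0.5177 -0.088   0.1283] close-ang -87.07 -> rows [-0.0001  0.008   0.0003] turn 0.0005756836842980958 F [ 2.   5.6 -6.9] w 0.155
```

View pics/s6.png

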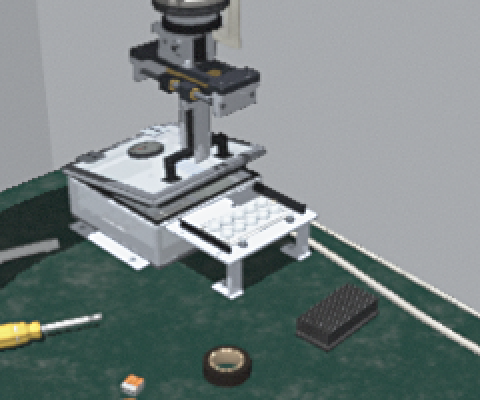

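View pics/w6.png

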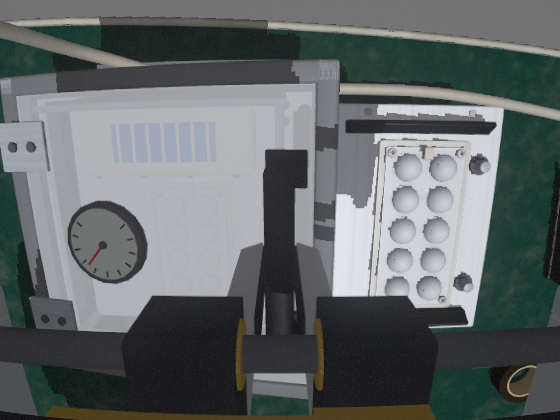

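The lid is held about 3 cm open with the bar (columns 265–295) between the fingers. The module is still seated between the rails and pins (columns 372–470), and the heat sink and tape are undisturbed. I'm handing in the job.

```bash
python3 -c "
from plant import workorder
print(workorder.job_done())"
```

```text
the job is handed in; nothing more can be done
None
```

I've handed the job in: the LED module is centred and let go on the ledge, and the lid is free of its seal and held by the handle about 3 cm open. The heat sink and tape were not touched; the system returned no verdict.

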